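# Close up the pod brewer and start a cup

## Task

Start a cup of coffee: a pod is already loaded and the mug stands ready, so push the brewer's raised lid down with the fingertips until it is fully shut, then press the round start button beside it all the way down and let it go. Also push the open pod drawer fully home. Push gently and do not grip, lift or shift anything: the brewer, the drawer unit, the mug, the sugar jar and the creamer bottle all stay where they stand.

Things in the scene. Friction and masses are not known exactly. Their poses are not given: they have to be found in the camera images.
- brewer: Compact black pod brewer, loose on the counter (2.6 kg; a sideways shove would slide it). 220 deep (x), 160 wide (y), 230 high; origin at the centre of its underside, x to its rear, z up, its front (-x) to the robot. The head overhangs the mug; tower and water tank at the rear. The lid covers the head's +y part, a control strip (48 wide, top at height 222) its -y side.
- brew_lid (a joint): Angle of the brewer's lid about the level hinge at its rear: 0 = fully shut (top level, at height 228), growing as its front swings up, to 1.0 rad. A stiff hinge: it stays where it is left; closing takes 2 to 4 N down near its front edge. The stop at 0 is firm, so force builds up quickly when it is pressed on.
- lid_hinge (a point): Hinge line of the lid, at the middle of its rear top edge (height 228). The point turns with the lid: its -x axis points along the lid's flat top to its front, z out of the top.
- lid_front (a point): Middle of the front edge of the lid's flat black top, 120 from the hinge. The lid is 86 wide and 34 thick; a steel loop handle (bar 10 thick, its axis 10 below the plane of the top) runs round it, 98 wide between bar centres along its sides, its front bar 20 in front of this point.
- start_button (a joint): Travel of the start button: 0 = up, 0.004 m = fully down. A spring button; fully down takes about 4 N and it comes back up when let go.
- button_top (a point): Centre of the top of the round steel start button, 22 across, standing 7.5 above the control strip (top at height 229.5), pressed straight down. The nearest edge of the lid's handle is 28 to its left.
- pod_unit: Black steel pod storage unit standing loose on the counter (about 1.7 kg, drawer 0.45 kg more), 240 deep (x) x 196 wide (y) x 76 high; origin at the centre of its underside, x axis to its rear, its open front (-x) faces the robot.
- pod_drawer (a joint): How far the pod drawer stands out of its unit, m: 0 = fully home, up to 0.15. It slides along the unit's x axis with about 2 N of friction and stays where it is left. At 0 it meets a stop; pushed on much harder, the whole unit slides.
- drawer_pull (a point): Foremost point, at the middle, of the drawer's bar pull: a level steel bar 8 thick and 64 long at height 44, its foremost side 26 in front of the drawer's front panel. It moves with the drawer; the unit's -x axis points out of it.
- drawer_panel (a point): Middle of the outer face of the drawer's front panel, 188 wide, from height 11 to 69, 4 thick. Pods fill the drawer behind it, up to height 58.
- mug: White mug on the brewer's drip grate, 74 across, 88 high plus handle, origin at the centre of its underside. Not to be disturbed.
- sugar_jar: Glass sugar jar with steel cap on top of the pod unit, 64 across, 95 high, origin at the centre of its underside. Not to be disturbed.
- creamer: White creamer bottle on the counter in front of the brewer, 58 across, 125 high, origin at the centre of its underside. Not to be disturbed.

How it is judged:
By the outcome, as a careful person would: the job done as asked, in the order asked, and still so for the second after the job is handed in, with the robot touching nothing.
It also fails if it takes over 59 s, if anything falls off the work surface, if the arm or the gripper's body presses on something with over 40 N, if the wrist force passes 120 N, or if a joint passes its speed limit or range.

## Robot

A 6-joint arm with a two-finger parallel gripper is mounted at the origin on the work surface. World frame = base frame: x ahead of the robot, y to its left, z up, the work surface at z = 0. Lengths are in m, angles in rad, forces in N, time in s.
With the tool pointing down it reaches from about 0.275 to 0.825 m from the base axis. Payload 4.9 kg.
Tool frame: the origin (TCP) lies midway between the tips of the shut fingers; the grasp point (between the pads) lies 19 mm behind it (bot.grip_depth is the distance from the TCP to the grasp point, in m); z points along the fingers, y is the line along which they close (so a half turn about z gives the same grasp; the last joint's range is limited). The gripper opens to 85 mm and grips with 20 to 120 N. Pads are 22 mm wide; open, the fingers measure 114 mm over their backs; the gripper's body (76 mm by 85 mm) begins 54 mm behind the grasp point. The pads swing forward as they close: fully open they stand 13 mm farther back than shut.
Start: joints at [-1.412, 0.326, -0.193, 1.052, 0, 1.437], TCP at [0.159, -0.527, 0.231] pointing down, gripper open.
Joint ranges: [-2.65, 2.65], [-0.97, 1.79], [-1.3, 1.35], [-1.93, 2.1], [-1.47, 1.37], [-3.14, 3.14]. Speed limits (rad/s): [2.57, 2.57, 3.14, 3.14, 3.14, 3.14].

## Interface

Orientations are given as a unit quaternion [w, x, y, z].
In Python, from cell import bot gives the robot as it stands. Calls block until the motion is done:
- bot.move_pose(position, orientation): joint-space move of the TCP to a pose.
- bot.move_linear(position, speed=0.15, rotation=None, until_force=None): straight line of the TCP; rotation=None keeps the orientation; speed is the mean speed in m/s. With until_force (N) it stops when the force on the tool has changed by that much, and returns True; else False.
- bot.goto_joints(angles): joint-space move.
- bot.set_gripper(opening, grasp_force=None): opening from 0.0 (shut) to 1.0 (fully open); grasp_force is the grip in N (None keeps the last); returns when the fingers have stopped.
- bot.wait(seconds).
- bot.solve_ik(position, orientation): joint angles nearest the present ones, or None.
- bot.camera(name): name is "scene" or "top" or "wrist"; returns the picture (480x640x3 uint8, red, green, blue); there is no depth.
- bot.calibration(name): a dict with "mtx" (3x3 intrinsics, pixels), "k1" (the pictures are not rectified: a ray, as slopes to the right and down, at radius r is drawn at 1 + k1 r^2 times it, then the intrinsics apply), "extrinsics" (4x4, takes a point from world to camera coordinates); the wrist camera has in their place "hand_eye" (4x4, takes a point from camera to tool coordinates, whose origin is the TCP and whose axes are the flange's). Camera axes: x right, y down, z forward; pixel columns grow to the right and rows downward; lengths in m; the calibration is good to about 2 mm. A picture is of the moment at which its call begins: read the wrist's pose just before it. calibration takes no time and is no camera call.
A pose or a line that the arm cannot do raises bot.PlanningError and nothing moves.
- bot.close_job(): hands the job in; it is judged then, once.
Trained networks look in the newest picture that a camera, given by its name, has taken for a name from the list of things; names that differ only in an ending like _2 or _b are one class to them, and where a whole thing is asked for, a point or a joint stands for the part that bears it (a point fixed in the world has none). Each returns a list of dicts, best first, with "confidence" (0 to 1); they miss things now and then, are a little off and sometimes report something else, mostly with a low value. They report only what shows in the picture. A call takes as long as a camera call.
- bot.search_frame(camera, thing): "bbox" ([left, top, width, height] in pixels, round what is visible of it).
Readings, each from a call of its own:
- bot.read_clock(): time.
- bot.read_joint_positions(): joint angles.
- bot.read_joint_vel(): joint speeds.
- bot.read_joint_efforts(): joint torques, N m.
- bot.read_position(): TCP position.
- bot.read_tool_rot(): TCP orientation.
- bot.read_ft_force(): force on the tool from outside, world axes, zero at the start.
- bot.read_moment(): the same for the moment, N m.
- bot.read_gripper_width(): opening from 0.0 (shut) to 1.0 (fully open).
- bot.read_finger_force(): force on a finger pad.
Only numpy, scipy, OpenCV 4.12 (cv2) and the standard library are available. Lean on these libraries where they do the work, as an engineer would, in place of code of your own. Each camera call takes 0.05 s, during which the arm holds its last target. There are 200 camera calls.

## Working session

There is one attempt and no reset: what is moved stays moved. The work goes in short steps, each a Python script; the robot and the scene stay as the last script left them, time stands still between calls to the robot, and variables do not carry over. Pictures are saved under pics/ and viewed, at most 10 in all, crops included, and the job is handed in when it is done.

```bash
mkdir -p pics; python3 - <<'E'
from cell import bot
import cv2,numpy as np
for c in ["scene","top"]:
    im=bot.camera(c); cv2.imwrite(f"pics/{c}1.png",im[:,:,::-1])
    k=bot.calibration(c); print(c,k["mtx"].tolist(),k["k1"],np.round(k["extrinsics"],4).tolist())
    for t in ["brewer","lid_hinge","lid_front","button_top","pod_unit","drawer_pull","drawer_panel","mug","sugar_jar","creamer"]:
        print(t,[(np.round(d["bbox"]).tolist(),round(d["confidence"],2)) for d in bot.search_frame(c,t)[:2]])
print(np.round(bot.calibration("wrist")["hand_eye"],4).tolist(),bot.read_clock(),bot.read_tool_rot())
E
```

```text
scene [[623.2598439740991, 0.0, 313.3335052843386], [0.0, 623.2598439740991, 245.4780459514534], [0.0, 0.0, 1.0]] -0.026010848624133286 [[-0.9819, -0.1891, 0.01, 0.6168], [-0.1563, 0.7794, -0.6067, 0.1938], [0.1069, -0.5973, -0.7949, 1.0196], [0.0, 0.0, 0.0, 1.0]]
brewer [([211.0, 94.0, 158.0, 181.0], 0.59)]
lid_hinge [([273.0, 96.0, 81.0, 80.0], 0.58)]
lid_front [([272.0, 99.0, 80.0, 76.0], 0.97), ([276.0, 342.0, 120.0, 138.0], 0.44)]
button_top []
pod_unit [([126.0, 288.0, 272.0, 192.0], 0.7)]
drawer_pull [([278.0, 344.0, 116.0, 136.0], 0.78)]
drawer_panel [([279.0, 342.0, 114.0, 138.0], 0.9), ([362.0, 220.0, 38.0, 61.0], 0.57)]
mug [([293.0, 219.0, 47.0, 38.0], 0.72)]
sugar_jar [([190.0, 282.0, 46.0, 73.0], 0.93)]
creamer [([359.0, 224.0, 44.0, 54.0], 0.87)]
top [[464.9816828265746, 0.0, 325.79541768718445], [0.0, 464.9816828265746, 239.37007673698486], [0.0, 0.0, 1.0]] -0.028212133883106387 [[-0.0291, -0.9995, -0.0091, 0.0194], [-0.9979, 0.0296, -0.058, 0.6309], [0.0582, 0.0074, -0.9983, 0.9331], [0.0, 0.0, 0.0, 1.0]]
brewer [([355.0, 124.0, 115.0, 145.0], 0.72)]
lid_hinge [([370.0, 182.0, 72.0, 63.0], 0.91)]
lid_front [([368.0, 181.0, 77.0, 67.0], 0.59)]
button_top [([445.0, 211.0, 13.0, 14.0], 0.63)]
pod_unit [([176.0, 127.0, 125.0, 199.0], 0.78)]
drawer_pull [([179.0, 250.0, 101.0, 74.0], 0.93), ([361.0, 275.0, 29.0, 33.0], 0.44)]
drawer_panel []
mug [([354.0, 215.0, 6.0, 10.0], 0.41)]
sugar_jar [([228.0, 154.0, 40.0, 39.0], 0.89)]
creamer [([371.0, 183.0, 71.0, 63.0], 0.3)]
[[0.0006, -0.9629, -0.27, 0.0687], [1.0, 0.0008, -0.0008, -0.0012], [0.001, -0.27, 0.9629, -0.1421], [0.0, 0.0, 0.0, 1.0]] 1.1 [-7.98547126e-06  9.89295307e-01  1.45927362e-01  7.05190198e-06]
```

View pics/scene1.png

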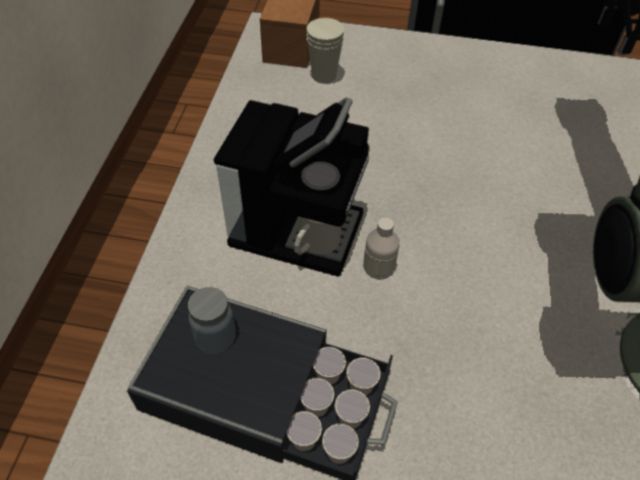

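View pics/top1.png

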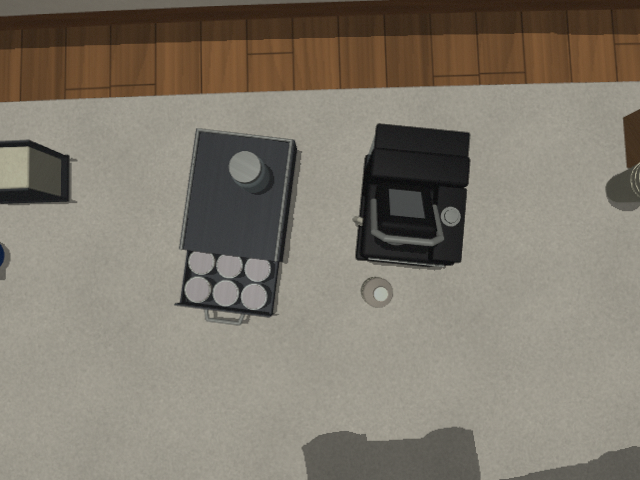

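The scene view shows the brewer at about (290,180), with its lid half raised and the creamer bottle in front at (380,250). The pod unit is at about (230,390), with its drawer open towards the robot and the pull at (385,420). In the top view the button is at (451,216), the lid handle's front bar runs (373,234)–(440,242), and the pull's front is at (226,322).

```bash
cat >h.py <<'E'
from cell import bot
import cv2,numpy as np
def ray(c,px,T=None):
    k=bot.calibration(c); K=k["mtx"]; p=np.array([(px[0]-K[0][2])/K[0][0],(px[1]-K[1][2])/K[1][1]])
    u=cv2.undistortPoints(np.array([[px]],float),np.array(K),np.array([k["k1"],0,0,0,0.]))[0,0]
    E=np.array(k["extrinsics"]) if T is None else np.linalg.inv(T)
    R,t=E[:3,:3],E[:3,3]; return -R.T@t, R.T@np.array([u[0],u[1],1])
def atz(c,px,z,T=None):
    o,d=ray(c,px,T); return o+d*(z-o[2])/d[2]
def proj(c,P):
    k=bot.calibration(c);E=np.array(k["extrinsics"]);q=(E[:3,:3]@np.array(P,float).T).T+E[:3,3]
    s=q[:,:2]/q[:,2:];s=s*(1+k["k1"]*(s**2).sum(1,keepdims=True));K=np.array(k["mtx"])
    return s*[K[0,0],K[1,1]]+K[:2,2]
E
python3 - <<'E'
from h import *
r=lambda *a:np.round(atz(*a),4)
print("button",r("top",(451,216),.2295))
for p in [(377,124),(470,133)]: print("tank",r("top",p,.23))
for p in [(197,129),(297,140),(181,249),(277,260)]: print("unit",r("top",p,.076))
print("pull",r("top",(226,323),.044),"panel",r("top",(177,304),.069),r("top",(273,315),.069))
print("creamer",r("top",(381,293),.125))
im=cv2.imread("pics/top1.png"); cv2.imwrite("pics/c1.png",cv2.resize(im[115:275,345:485],None,fx=4,fy=3.75*4/3.75,interpolation=cv2.INTER_CUBIC)[:600] if 0 else cv2.resize(im[120:270,345:485],None,fx=4,fy=4,interpolation=cv2.INTER_CUBIC))
im=cv2.imread("pics/scene1.png"); cv2.imwrite("pics/c2.png",cv2.resize(im[90:210,210:380],None,fx=4.5,fy=4.5,interpolation=cv2.INTER_CUBIC))
E
```

```text
button [ 0.6503 -0.2015  0.2295]
tank [ 0.8031 -0.0888  0.23  ]
tank [ 0.7839 -0.2384  0.23  ]
unit [0.8522 0.2467 0.076 ]
unit [0.8236 0.0509 0.076 ]
unit [0.6176 0.2804 0.076 ]
unit [0.591  0.0952 0.076 ]
pull [0.4699 0.2029 0.044 ] panel [0.5117 0.2918 0.069 ] [0.4857 0.1062 0.069 ]
creamer [ 0.5252 -0.0966  0.125 ]
```

View pics/c1.png

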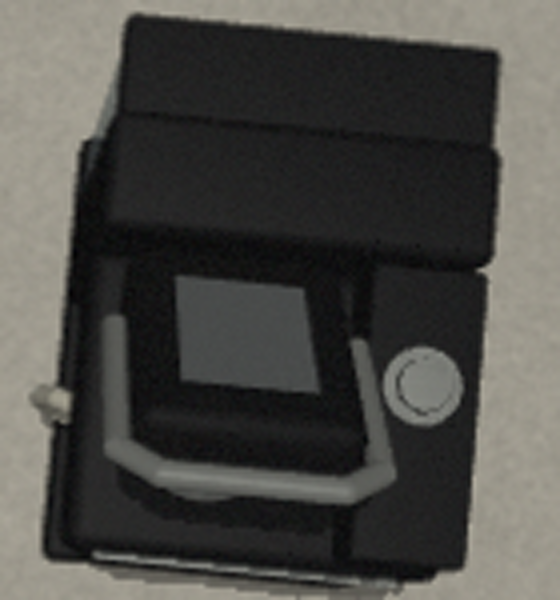

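View pics/c2.png

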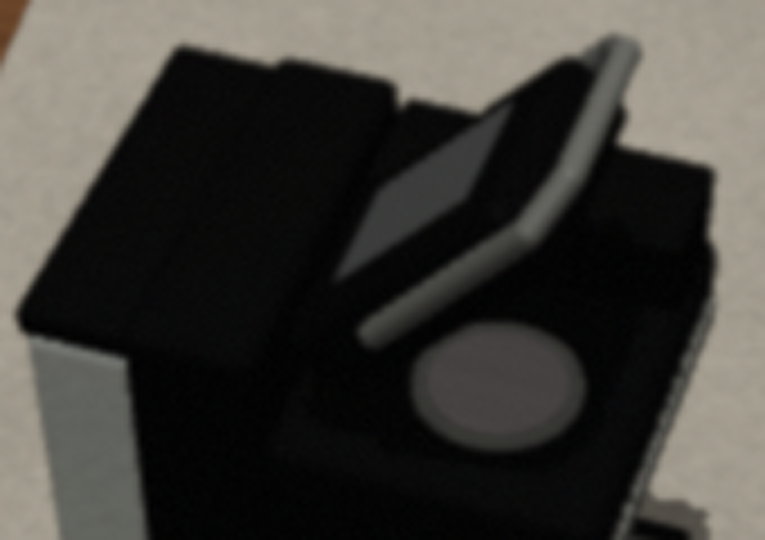

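The crops show the lid raised. Its front bar is at top px (385,239)–(434,242.5) and scene px (337,129)–(348,102). The button is at top px (451,216).

```bash
python3 - <<'E'
from h import *
from scipy.optimize import least_squares
yaw=-.128; X=np.array([np.cos(yaw),np.sin(yaw),0]);Y=np.array([-X[1],X[0],0])
B=np.array([.6503,-.2015,.2295])
# unknown hinge (in brewer axes rel. button), angle; fit bar/side features
def pts(p):
    hx,hy,th=p; H=B+X*hx+Y*hy; H[2]=.228
    f=-X*np.cos(th)+np.array([0,0,np.sin(th)]); n=np.array([0,0,np.cos(th)])+X*np.sin(th)
    L=lambda a,s,d:H+f*a+Y*s+n*d
    return L
def res(p):
    L=pts(p); o=[]
    # front bar mid (top); sides near corners; scene front bar line mid
    t=proj("top",[L(.140,0,-.010),L(.120,.049,-.010),L(.120,-.049,-.010)])
    o+=list((t-[[345+258/4,120+482/4],[345+117/4,120+440/4],[345+382/4,120+462/4]]).ravel())
    s=proj("scene",[L(.140,0,-.010),L(.120,.049,-.010),L(.120,-.049,-.010)])
    o+=list((s-[[210+598/4.5,90+115/4.5],[210+525/4.5,90+237/4.5],[210+600/4.5,90+45/4.5]]).ravel())
    return o
r=least_squares(res,[.07,.08,.6],loss="soft_l1"); print(r.x,np.round(r.fun,1))
L=pts(r.x); print("hinge",L(0,0,0),"front",L(.12,0,0))
print("button in scene",proj("scene",[B]))
E
```

```text
[0.05105813 0.07859149 0.80893351] [-0.6  0.4 -0.5 -1.6  1.8 -0.3  1.8 -0.3 -1.6  0.1  1.3  0.2]
hinge [ 0.7109727  -0.13006907  0.228     ] front [ 0.62881788 -0.11949544  0.31482617]
button in scene [[324.67351694 121.72330948]]
```

```bash
cat >>h.py <<'E'
def q(yaw): return [0,np.cos(yaw/2),np.sin(yaw/2),0]
yaw=-.128; X=np.array([np.cos(yaw),np.sin(yaw),0]);Y=np.array([-X[1],X[0],0]);Z=np.array([0,0,1.])
H=np.array([.711,-.130,.228]); B=np.array([.6503,-.2015,.2295])
def tcp(th,r=.108): return H+X*(.011-r*np.cos(th))+Z*r*np.sin(th)
E
python3 - <<'E'
from h import *
bot.set_gripper(0.0)
p=bot.read_position(); bot.move_linear([p[0],p[1],.40],speed=.25)
bot.move_pose(tcp(.81)+Z*.06,q(yaw)); print(bot.read_clock(),bot.read_ft_force())
print(bot.move_linear(tcp(.81)-Z*.004,speed=.04,until_force=1.5),bot.read_position(),tcp(.81))
for th in [.65,.5,.35,.2,.06]:
    s=bot.move_linear(tcp(th),speed=.06,until_force=12); print(th,s,np.round(bot.read_ft_force(),1))
    if s: break
else:
    print(bot.move_linear(tcp(0)-Z*.010,speed=.02,until_force=7),bot.read_position(),np.round(bot.read_ft_force(),1))
print(bot.read_clock())
E
```

```text
4.9583 [-0.02848555  0.69710556 -0.20654245]
True [ 0.64800008 -0.12191208  0.30439041] [ 0.64805337 -0.12189854  0.30622301]
0.65 False [-0.6  0.5  0.1]
0.5 False [ 0.2 -0.9  0.5]
0.35 False [-0.7 -0.   0.6]
0.2 False [-0.2 -0.6  0.1]
0.06 False [-0.3  0.2 -0.7]
True [ 0.61497774 -0.11766093  0.22803   ] [-1.9  0.1  6. ]
8.8917
```

```bash
python3 - <<'E'
from h import *
p=bot.read_position()
print(bot.move_linear(p-Z*.004,speed=.01,until_force=5),bot.read_position(),np.round(bot.read_ft_force(),1))
bot.move_linear(p+Z*.08,speed=.2)
im=bot.camera("top"); cv2.imwrite("pics/t2.png",cv2.resize(im[110:310,325:525,::-1],None,fx=3,fy=3,interpolation=cv2.INTER_CUBIC))
bot.move_linear(B+Z*.08,speed=.2)
P=bot.read_position();
from scipy.spatial.transform import Rotation as R
o=bot.read_tool_rot();T=np.eye(4);T[:3,:3]=R.from_quat([o[1],o[2],o[3],o[0]]).as_matrix();T[:3,3]=P
T=T@np.array(bot.calibration("wrist")["hand_eye"]);np.save("T.npy",T)
im=bot.camera("wrist"); cv2.imwrite("pics/w1.png",im[:,:,::-1])
print(bot.search_frame("wrist","button_top")[:2],bot.read_clock(),bot.read_ft_force())
E
```

```text
True [ 0.61497492 -0.11766617  0.2280434 ] [-0.3  0.2  4.6]
[{'bbox': [306.4, 224.7, 38.3, 32.6], 'confidence': 0.7}] 10.4083 [-0.18354022 -0.20621607  0.19133804]
```

View pics/w1.png

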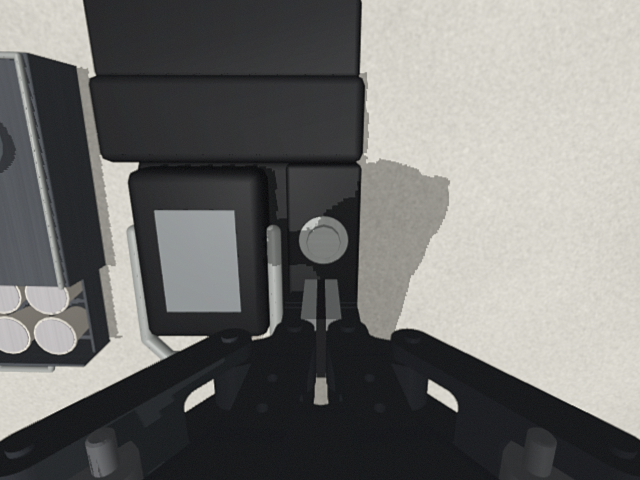

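View pics/t2.png

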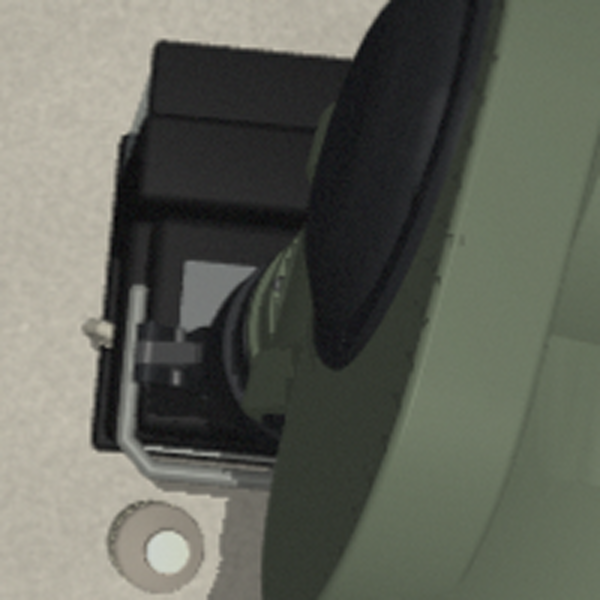

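The lid looks level, with its handle lying flat. In the wrist view the button is at (323,241).

```bash
python3 - <<'E'
from h import *
b=atz("wrist",(323,239),.2295,np.load("T.npy")); print(b)
if np.linalg.norm(b-B)<.008:
    b=(b+B)/2
    bot.move_linear(b+Z*.008,speed=.12); print(np.round(bot.read_ft_force(),1))
    print(bot.move_linear(b-Z*.0085,speed=.012,until_force=9),bot.read_position(),np.round(bot.read_ft_force(),1),bot.read_clock())
E
```

```text
[ 0.65335099 -0.20145764  0.2295    ]
[ 0.3 -0.7 -0.5]
True [ 0.65179837 -0.20150183  0.22570106] [-1.3  0.5  4.7] 12.15
```

```bash
python3 - <<'E'
from h import *
p=bot.read_position()
print(bot.move_linear(p-Z*.002,speed=.006,until_force=6),bot.read_position(),np.round(bot.read_ft_force(),1))
bot.wait(.3); print(bot.read_position(),np.round(bot.read_ft_force(),1))
bot.move_linear(p+Z*.12,speed=.2)
# drawer
dy=-.142; D=np.array([np.cos(dy),np.sin(dy),0]); pull=np.array([.470,.203,.032])
s=pull-D*.07
bot.move_pose([s[0],s[1],.33],q(dy))
T=np.eye(4)
from scipy.spatial.transform import Rotation as R
P=bot.read_position();o=bot.read_tool_rot();T[:3,:3]=R.from_quat([o[1],o[2],o[3],o[0]]).as_matrix();T[:3,3]=P
np.save("T2.npy",T@np.array(bot.calibration("wrist")["hand_eye"]))
cv2.imwrite("pics/w2.png",bot.camera("wrist")[:,:,::-1])
print(bot.read_clock())
E
```

```text
True [ 0.6518043  -0.20148332  0.22568578] [-0.8  0.1  3.8]
[ 0.65182244 -0.20147465  0.22559759] [-0.1  0.7  5.9]
18.0167
```

View pics/w2.png

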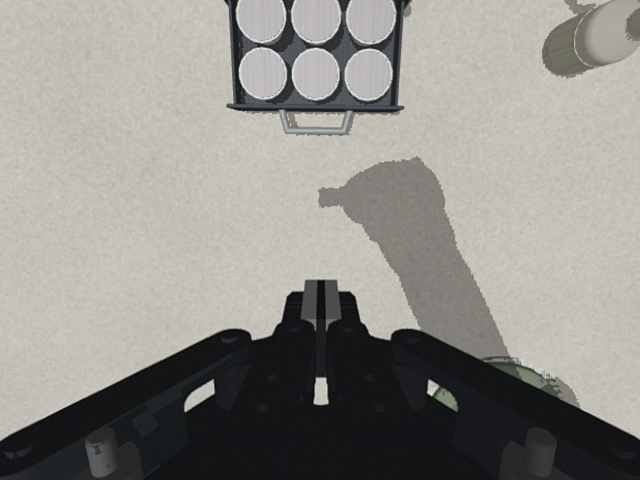

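The wrist view shows the pull's front bar centred at (319,133), and the panel's top edge running (228,106)–(403,108).

```bash
python3 - <<'E'
from h import *
T=np.load("T2.npy")
pl=atz("wrist",(319,134),.044,T);a=atz("wrist",(228,106),.069,T);b=atz("wrist",(403,109),.069,T)
v=a-b; dy=np.arctan2(-v[0],v[1]); print(pl,a,b,"yaw",dy)
dy=-.142; D=np.array([np.cos(dy),np.sin(dy),0])
Q=(pl+[.4699,.2029,.044])/2; Q[2]=.032
Q=Q-D*.0   # front of the pull
s=Q-D*.05
bot.move_linear([s[0],s[1],.10],speed=.2); bot.move_linear(s,speed=.12)
f0=bot.read_ft_force()
print(bot.move_linear(Q-D*.011+D*.006,speed=.05,until_force=1.5) , (bot.read_position()-Q)@D)
st=bot.move_linear(Q-D*.011+D*.085,speed=.05,until_force=5); print(st,(bot.read_position()-Q)@D,np.round(bot.read_ft_force()-f0,1))
if not st:
    st=bot.move_linear(Q-D*.011+D*.13,speed=.015,until_force=4); print(st,(bot.read_position()-Q)@D,np.round(bot.read_ft_force()-f0,1))
print(bot.read_position(),bot.read_clock())
E
```

```text
[0.46907674 0.20647156 0.044     ] [0.51054625 0.29706962 0.069     ] [0.48159044 0.11512512 0.069     ] yaw -0.15782287768099196
True -0.008053089634641524
False 0.07401076051055801 [-1.4 -1.  -2.1]
True 0.09933508120259857 [ 1.2  0.1 -0.2]
[0.56777375 0.19027859 0.03137922] 24.3667
```

```bash
python3 - <<'E'
from h import *
dy=-.142; D=np.array([np.cos(dy),np.sin(dy),0]); p=bot.read_position()
print(bot.move_linear(p+D*.006,speed=.006,until_force=4.5),(bot.read_position()-p)@D,np.round(bot.read_ft_force(),1))
bot.move_linear(p-D*.08,speed=.15); e=p-D*.08
bot.move_linear([e[0],e[1],.20],speed=.2)
bot.goto_joints([-1.0]+list(bot.read_joint_positions()[1:]))
im=bot.camera("top")[:,:,::-1]; cv2.imwrite("pics/t3.png",im)
print(bot.read_clock(),bot.read_ft_force())
E
```

```text
True -4.703828994350109e-05 [0.5 0.  0.2]
28.9167 [-0.55337251 -0.22440134 -0.46423374]
```

View pics/t3.png

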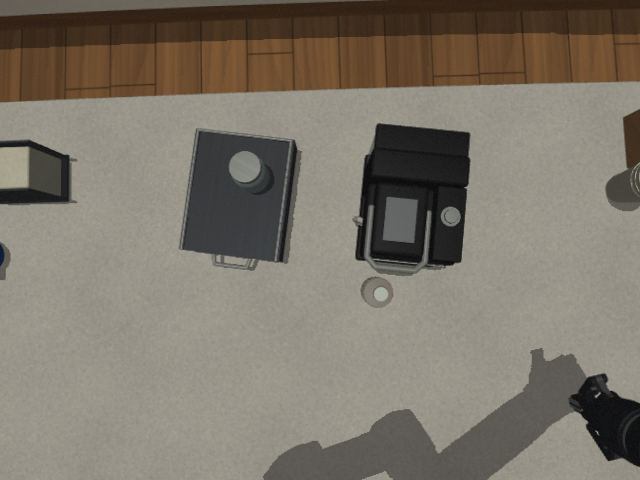

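```bash
python3 - <<'E'
from h import *
a=cv2.imread("pics/top1.png");b=cv2.imread("pics/t3.png")
for n,(x,y,w,h) in dict(unit_rear=(170,120,140,90),brewer_tower=(350,115,130,65),creamer=(358,272,40,40),strip=(443,190,30,80)).items():
    A=cv2.cvtColor(a[y:y+h,x:x+w],6).astype(np.float32);C=cv2.cvtColor(b[y:y+h,x:x+w],6).astype(np.float32)
    print(n,np.round(cv2.phaseCorrelate(A,C),2)[0] if 0 else cv2.phaseCorrelate(A,C),np.abs(A-C).mean())
g=b[240:275,170:300]; cv2.imwrite("pics/c3.png",cv2.resize(g,None,fx=6,fy=6,interpolation=cv2.INTER_CUBIC))
E
```

```text
unit_rear ((0.05027830926141519, 0.013023262045003037), 0.9820837924509873) 2.4757142
brewer_tower ((0.49372883136490486, 0.01257856501968746), 1.011984181894687) 2.6478107
creamer ((0.07235788018381939, 0.02604894089146015), 0.9111850584298372) 5.0525
strip ((-0.018868810585782825, -0.03799492273333982), 0.9825154872735341) 2.6883333
```

View pics/c3.png

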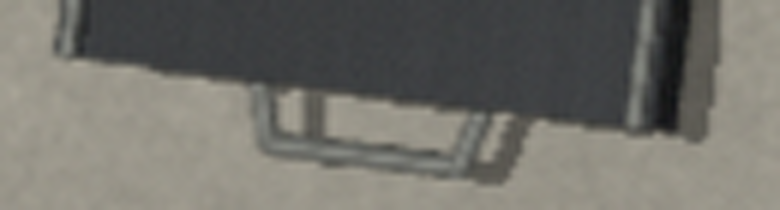

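```bash
python3 - <<'E'
from h import *
D=np.array([np.cos(-.142),np.sin(-.142),0])
f=atz("top",(170+365/6,240+97/6),.076); p=atz("top",(170+360/6,240+168/6),.044)
l=atz("top",(170+65/6,240+57/6),.076)
print(f,p,(f-p)@D, (l-p)@D)
print("opened panel-pull ref:",(atz("top",(225,309.5),.069)-atz("top",(226,323),.044))@D)
E
```

```text
[0.60093933 0.18403466 0.076     ] [0.57834467 0.19294154 0.044     ] 0.023627773229992727 0.02543846129895995
opened panel-pull ref: 0.029062812625866633
```

```bash
python3 -c "
from cell import bot
print(bot.read_clock(),bot.close_job())"
```

```text
the job is handed in; nothing more can be done
28.9167 None
```

The job is handed in at 28.9 s: the lid is shut, the start button was pressed all the way down and released, and the drawer is home. The last overhead picture shows no clear shift of the drawer unit, brewer or creamer; I did not check the mug or sugar jar separately.

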